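# Duck eggs into the cooler's door shelf

### The arm

A 6-joint arm with a two-finger parallel gripper is mounted at the origin on the work surface. World frame = base frame: x ahead of the robot, y to its left, z up, the work surface at z = 0. Lengths are in m, angles in rad, forces in N, time in s.
With the tool pointing down it reaches from about 0.35 to 0.775 m from the base axis. Payload 7.3 kg.
Tool frame: the origin (TCP) lies between the finger pads; the fingertips stand 8 mm ahead of it and the grasp point (between the pads) lies 11 mm behind it (robot.nose_length is the distance from the TCP to the fingertips, in m); z points along the fingers, y is the line along which they close (so a half turn about z gives the same grasp; the last joint's range is limited). The gripper opens to 92 mm and grips with 3 to 60 N. Pads are 19 mm wide; open, the fingers measure 130 mm over their backs; the gripper's body (75 mm by 190 mm) begins 47 mm behind the grasp point.
Start: joints at [1.018, 0.342, 1.524, -0, 1.275, -0.146], TCP at [0.208, 0.482, 0.235] pointing down, gripper open.
Joint ranges: [-2.53, 2.53], [-0.77, 2.02], [0.04, 2.7], [-1, 4.14], [0.28, 2.66], [-3.11, 3.11]. Speed limits (rad/s): [2.57, 2.57, 3.14, 3.14, 3.14, 3.14].

### API

Orientations are given as [roll, pitch, yaw] about the fixed x, y, z axes, in that order (R = Rz(yaw) Ry(pitch) Rx(roll)).
In Python, from cell import robot gives the robot as it stands. The module is installed in compiled form; this text tells all that it offers.
- The arm moves only by the shell command python3 -m jog 'ROWS' [FORCE]. ROWS is JSON, a list that holds one entry, the list of rows, each a list of 5 numbers: the gripper's target within -1 to 1 (fully open at 1, half-way at 0, shut at -1), then the shift along the tool's x, y, z in m, then the turn about the tool's z in rad. A call has 1 to 5 rows; each row is the pose to reach, as a shift and turn from the pose commanded when the call began, along the tool's axes at that moment; what a row does not reach only later rows make up. A row lasts 1/12 s, in which the tool goes at most 41.7 mm and 7.16 degrees, less where a joint would pass 70% of its speed; a pose out of reach is approached as far as the arm can. A call with a gripper value outside its range is refused whole. The fingers move at their own pace and stop on an object; FORCE is the grip in N (left out, the last holds). Time passes only in rows, so rows that repeat a pose let the fingers close. It gives the time, the measured TCP pose, the force, the opening and the grip force at its end, in the units of the state.
- robot.observe(): the state, without advancing time (a new reading comes with each control period).
- robot.read_camera(name): name is "side" or "top" or "wrist"; returns the picture (420x560x3 uint8, red, green, blue); there is no depth.
- robot.camera_model(name): a dict with "camera_matrix" (3x3 intrinsics, pixels), "position" and "attitude" of the camera in the world; the wrist camera has in their place "mount" (4x4, takes a point from camera to tool coordinates, whose origin is the TCP and whose axes are the flange's). Camera axes: x right, y down, z forward; pixel columns grow to the right and rows downward; lengths in m; the calibration is good to about 2 mm. A picture is of the moment at which its call begins: read the wrist's pose just before it. camera_model takes no time and is no camera call.
- robot.hand_in(): hands the job in; it is judged then, once.
The state is a dict: "time": time; "qpos": joint angles; "qvel": joint speeds; "joint_efforts": joint torques, N m; "tool_pos": TCP position; "tool_rot": TCP orientation; "contact_force": force on the tool from outside, world axes, zero at the start; "torque": the same for the moment, N m; "opening": finger opening in m; "grip_force": force on a finger pad.
Only numpy, scipy, OpenCV 4.12 (cv2) and the standard library are available. Lean on these libraries where they do the work, as an engineer would, in place of code of your own. Each camera call takes 0.05 s, during which the arm holds its last target. There are 200 camera calls.

### The job

Swing the small counter cooler's door wide open (at least about 75 degrees), then set the two duck eggs from the baking tray gently into the two dimples of the blue shelf on the inside of the door, one in each, lying lengthwise in the dimple so that they rest there and cannot roll. Leave the door wide open and do not shift the bowl, the oil bottle or the spatula.

Things in the scene. Friction and masses are not known exactly. Their poses are not given: they have to be found in the camera images.
- door_angle (a joint): Opening angle of the cooler's door in rad: 0 shut, 1.75 its stop. It starts shut or a crack open. The hinge is vertical, on the left front edge as the robot sees it; the free edge swings towards the robot, clockwise seen from above. No latch; light friction (about 1.5 N at the handle) holds it at any angle.
- hinge (a point): Point on the door's hinge axis, 200 mm up, at the left front edge of the fixed grey cooler (260 deep, 270 wide, 245 mm high, front roughly facing the robot). The door is 262 wide, 25 thick, its upper edge 241 mm up. This frame turns with the door: x is the door's normal, from outer to inner face (into the cooler when shut), y along the door from free edge to hinge, z up.
- handle (a point): Grip point on the door's handle, a vertical black bar 12 mm thick, its axis 40 mm in front of the door's outer face and 215 mm from the hinge. The point is 200 mm above the counter, 30 mm below the bar's top; the bar reaches down to 94 mm. A 12 mm stem at each end runs back to the door, so pinch with a finger on either side along the door's width (frame y). Axes as for hinge.
- door: The cooler's door, with a blue egg shelf on its inside: a plate 97 by 205 mm, top face 167 mm above the counter, bearing two raised cups, each 76 (x) by 47 mm (y) and 16 mm high (top 183 mm above the counter) with a dimple in its top. Open above and at the sides. Origin on the hinge axis at counter height, axes as for hinge.
- dimple0 (a point): Dimple of the cup nearer the hinge: a rectangular recess 51 (x) by 35 mm (y), 12 deep. The point is where the centre of a well seated egg lies: 16 mm above the cup's top face, 52 mm from the door's inner face, 42 mm below the door's upper edge. x is the dimple's long direction (square to the door), y along the door towards the hinge, z up. Turns with the door.
- dimple1 (a point): The other dimple, same shape and axes, 105 mm from the first, nearer the door's free edge.
- egg0_center (a point): Centre of the cream duck egg: rigid, ellipsoid 66 mm long (along its own x) and 48 mm thick (y and z), about 80 g. It lies on its side in the tray, centre 27 mm above the counter, and rolls about its long axis when nudged, so only the direction of x is of use. Either end may point either way.
- egg1_center (a point): Centre of the blue-green duck egg, same size and axes.
- tray_floor (a point): Centre of the floor of the fixed dark steel baking tray, 3 mm above the counter; the tray is 240 (x) by 340 mm (y) with a rim 14 mm high and 3 mm thick.
- bowl: Bystander: steel bowl, 130 mm wide and 60 high, loose; origin at the centre of its underside.
- oil: Bystander: green oil bottle, 68 mm wide and 210 high, loose; origin at the centre of its underside.
- spatula: Bystander: spatula 280 mm long lying on the counter, loose; origin on the counter under it, x along it.
Mind the look-alikes: they are no part of the job. What is shaped like the part that bears egg0_center but red is not meant. What is shaped like the part that bears egg1_center but purple is not meant.

How it is judged:
On the way, in this order (a step that is already met when the one before it is completed fails the run):
1. the door is swung open to at least 1.25 rad while both eggs still lie in the tray (value of joint door_angle above 1.25 rad and height (world z) of each of egg0_center, egg1_center below 0.06 m), for 0.2 s.
2. one egg lies released in a dimple ((((horizontal distance between egg0_center and dimple0 below 0.007 m and z of egg0_center in the frame of dimple0 between -0.003 and 0.003 m and angle between the x axis of egg0_center and the x axis of dimple0, either way round below 0.26 rad) and contact force between egg0 and the fingers below 0.05 N) or ((horizontal distance between egg0_center and dimple1 below 0.007 m and z of egg0_center in the frame of dimple1 between -0.003 and 0.003 m and angle between the x axis of egg0_center and the x axis of dimple1, either way round below 0.26 rad) and contact force between egg0 and the fingers below 0.05 N) or ((horizontal distance between egg1_center and dimple0 below 0.007 m and z of egg1_center in the frame of dimple0 between -0.003 and 0.003 m and angle between the x axis of egg1_center and the x axis of dimple0, either way round below 0.26 rad) and contact force between egg1 and the fingers below 0.05 N) or ((horizontal distance between egg1_center and dimple1 below 0.007 m and z of egg1_center in the frame of dimple1 between -0.003 and 0.003 m and angle between the x axis of egg1_center and the x axis of dimple1, either way round below 0.26 rad) and contact force between egg1 and the fingers below 0.05 N))), for 0.2 s.
At the end, for the whole second after the job is handed in: The door stands open by at least 1.25 rad, and each dimple holds one egg: its centre within 7 mm of the dimple's point seen from above and within 3 mm of its height, its long axis within 15 degrees of the dimple's long direction; both eggs are released and at rest (value of joint door_angle above 1.25 rad and (((horizontal distance between egg0_center and dimple0 below 0.007 m and z of egg0_center in the frame of dimple0 between -0.003 and 0.003 m and angle between the x axis of egg0_center and the x axis of dimple0, either way round below 0.26 rad) and (horizontal distance between egg1_center and dimple1 below 0.007 m and z of egg1_center in the frame of dimple1 between -0.003 and 0.003 m and angle between the x axis of egg1_center and the x axis of dimple1, either way round below 0.26 rad)) or ((horizontal distance between egg0_center and dimple1 below 0.007 m and z of egg0_center in the frame of dimple1 between -0.003 and 0.003 m and angle between the x axis of egg0_center and the x axis of dimple1, either way round below 0.26 rad) and (horizontal distance between egg1_center and dimple0 below 0.007 m and z of egg1_center in the frame of dimple0 between -0.003 and 0.003 m and angle between the x axis of egg1_center and the x axis of dimple0, either way round below 0.26 rad))) and linear speed of each of egg0, egg1 below 0.02 m/s and contact force between each of egg0, egg1 and the fingers below 0.05 N); the robot touches nothing.
It fails at once if the bowl is shifted by more than 30 mm (distance of bowl from where it was at the start of the episode above 0.03 m).
It fails at once if the oil bottle is shifted by more than 30 mm (distance of oil from where it was at the start of the episode above 0.03 m).
It fails at once if the spatula is shifted by more than 30 mm (distance of spatula from where it was at the start of the episode above 0.03 m).
It fails at once if an egg is pressed or knocked onto the door or its shelf with more than 25 N (contact force between any of egg0, egg1 and door above 25 N).
It fails at once if an egg is dropped into its dimple (moves at over 0.5 m/s within 25 mm of a dimple's point) ((distance between egg0_center and dimple0 below 0.025 m and linear speed of egg0 above 0.5 m/s) or (distance between egg0_center and dimple1 below 0.025 m and linear speed of egg0 above 0.5 m/s) or (distance between egg1_center and dimple0 below 0.025 m and linear speed of egg1 above 0.5 m/s) or (distance between egg1_center and dimple1 below 0.025 m and linear speed of egg1 above 0.5 m/s)).
It also fails if it takes over 72 s, if anything falls off the work surface, if the arm or the gripper's body presses on something with over 40 N, if the wrist force passes 120 N, or if a joint passes its speed limit or range.

## Working session

There is one attempt and no reset: what is moved stays moved. The work goes in short steps, Python scripts to look and compute and a shell command to move; the robot and the scene stay as the last step left them, time stands still between calls to the robot, and variables do not carry over. Pictures are saved under pics/ and viewed, at most 12 in all, crops included, and the job is handed in when it is done.

```bash
mkdir -p pics; cat > h.py <<'E'
import numpy as np, cv2, json
from cell import robot
from scipy.spatial.transform import Rotation as R
def snap(n,f=None):
    o=robot.observe(); im=robot.read_camera(n)
    if f: cv2.imwrite('pics/'+f,im[:,:,::-1])
    return im,o
def cam(n,o=None):
    m=robot.camera_model(n); K=np.array(m['camera_matrix'])
    if n=='wrist':
        T=np.array(m['mount']); Rt=R.from_euler('xyz',o['tool_rot']).as_matrix()
        return K,np.array(o['tool_pos'])+Rt@T[:3,3],Rt@T[:3,:3]
    A=np.array(m['attitude'])
    if A.shape!=(3,3): A=R.from_euler('xyz',A).as_matrix()
    return K,np.array(m['position']),A
def onz(n,px,z,o=None):
    K,p,A=cam(n,o); d=(A@np.linalg.inv(K)@np.c_[np.atleast_2d(px),np.ones(len(np.atleast_2d(px)))].T).T
    return p+d*((z-p[2])/d[:,2])[:,None]
def proj(n,P,o=None):
    K,p,A=cam(n,o); q=(K@A.T@(np.atleast_2d(P)-p).T).T
    return q[:,:2]/q[:,2:]
E
python3 - <<'E'
from h import *
a,o=snap('top','t.png');b,_=snap('side','s.png')
print(o)
for n in('top','side','wrist'):print(robot.camera_model(n))
E
```

```text
{'time': 0.0, 'qpos': array([ 1.01800628e+00,  3.42664004e-01,  1.52503223e+00,  2.58393193e-05,
        1.27537789e+00, -1.45978871e-01]), 'qvel': array([-0.00016181,  0.00111733,  0.00084469,  0.00103181,  0.00053604,
        0.0006061 ]), 'joint_efforts': array([ 1.46660997e-03, -4.31223929e+01, -2.44227755e+01,  7.19343452e-02,
        5.56252396e-02, -1.28746851e-04]), 'tool_pos': array([0.20748581, 0.48182935, 0.23407011]), 'tool_rot': array([-3.14013054e+00, -2.39941466e-04,  2.73477376e+00]), 'contact_force': array([-0.06085997,  0.27038781, -0.04911418]), 'torque': array([ 0.00791633,  0.02416405, -0.04010778]), 'grip_force': 0.0, 'opening': 0.09218981781482456}
{'camera_matrix': array([[447.49547372,   0.        , 282.34491338],
       [  0.        , 447.49547372, 206.81444652],
       [  0.        ,   0.        ,   1.        ]]), 'position': array([ 0.34571939, -0.03235144,  1.62491617]), 'attitude': array([-3.02163735, -0.0126743 , -1.57183417])}
{'camera_matrix': array([[465.86446967,   0.        , 283.75651687],
       [  0.        , 465.86446967, 209.9151384 ],
       [  0.        ,   0.        ,   1.        ]]), 'position': array([ 0.35405185, -1.01099379,  1.22766301]), 'attitude': array([-2.39912059, -0.00359259, -0.17783018])}
{'camera_matrix': array([[304.35049169,   0.        , 281.85977951],
       [  0.        , 304.35049169, 210.74852848],
       [  0.        ,   0.        ,   1.        ]]), 'mount': array([[-3.82554881e-04, -9.51694317e-01, -3.07046871e-01,
         8.34030877e-02],
       [ 9.99999924e-01, -3.86615895e-04, -4.75976252e-05,
        -9.94618022e-05],
       [-7.34108112e-05, -3.07046866e-01,  9.51694393e-01,
        -1.49371455e-01],
       [ 0.00000000e+00,  0.00000000e+00,  0.00000000e+00,
         1.00000000e+00]])}
```

View pics/t.png

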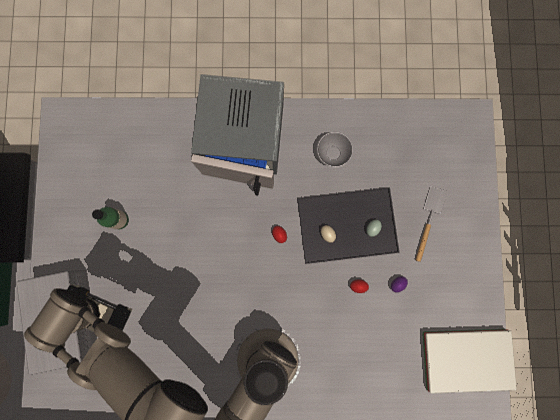

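View pics/s.png

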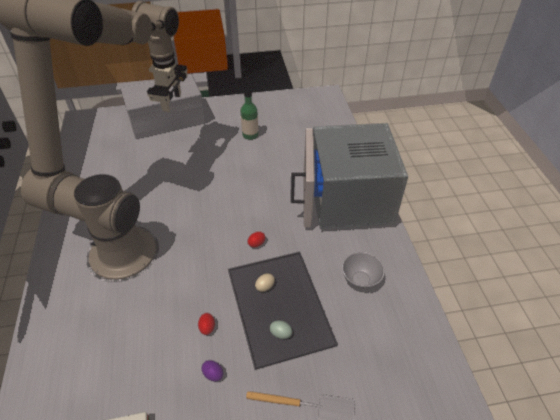

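Top view: the cream egg is at (328,233) and the blue-green egg at (373,228), both in the tray. The look-alikes lie outside it: red eggs at (279,234) and (359,286), and a purple one at (399,284). The handle is at about (256,185), and the door top edge runs from (193,157) to (272,180). The cooler and bowl are behind the door, the oil bottle at (110,216) and the spatula at (428,225). I choose the cream and blue-green eggs in the tray and the single black handle.

```bash
cat > eggs.py <<'E'
from h import *
def eggs(n,o=None,im=None,z=0.027):
    if im is None: im,o=snap(n)
    hsv=cv2.cvtColor(im,cv2.COLOR_RGB2HSV); out={}
    for k,lo,hi in(('cream',(10,50,120),(28,160,255)),('green',(50,25,110),(90,140,255))):
        m=cv2.inRange(hsv,lo,hi); m=cv2.morphologyEx(m,cv2.MORPH_OPEN,np.ones((3,3)))
        res=[]
        for c in cv2.findContours(m,0,cv2.CHAIN_APPROX_NONE)[0]:
            if cv2.contourArea(c)<60: continue
            P=onz(n,c[:,0].astype(float),z,o)[:,:2].astype(np.float32)
            (cx,cy),(w,h),a=cv2.minAreaRect(P); e=cv2.fitEllipse(P*1000)
            res.append((np.round([cx,cy,w,h],4),[round(v/1000,4) for v in e[0]+e[1]],round((e[2]+90)%180,1),[int(v) for v in c[:,0].mean(0)]))
        out[k]=res
    return out
E
python3 - <<'E'
from eggs import *
t=cv2.imread('pics/t.png')[:,:,::-1].copy();s=cv2.imread('pics/s.png')[:,:,::-1].copy()
for n,i in(('top',t),('side',s)):
    for k,v in eggs(n,None,i).items():
        for r in v: print(n,k,*r)
print(onz('top',[[193,157],[272,180]],0.241), onz('top',[[256,180]],.23))
c=cv2.resize(t[60:275,180:415],None,fx=2.5,fy=2.5,interpolation=2); cv2.imwrite('pics/c.png',c[:,:,::-1])
c=cv2.resize(s[110:240,270:420],None,fx=4,fy=4,interpolation=2); cv2.imwrite('pics/d.png',c[:,:,::-1])
E
```

```text
top cream [-0.1659  0.3071  0.0711  0.0422] [-0.1697, 0.3068, 0.0439, 0.0728] 90.0 [176, 414]
top cream [-0.1636  0.0586  0.0529  0.0655] [-0.1624, 0.0576, 0.0481, 0.0718] 134.5 [250, 410]
top cream [ 0.0532 -0.0773  0.0872  0.0235] [0.0537, -0.0748, 0.0209, 0.0871] 37.6 [288, 345]
top cream [0.1263 0.7417 0.0472 0.1211] [0.1287, 0.7399, 0.0452, 0.1452] 149.6 [52, 324]
top cream [ 0.4423 -0.2178  0.0465  0.0536] [0.4418, -0.217, 0.0426, 0.0596] 32.1 [328, 233]
top cream [ 0.4109 -0.5579  0.0166  0.1405] [0.4072, -0.5567, 0.0151, 0.174] 161.3 [423, 242]
top cream [1.1083 0.9737 0.0871 0.039 ] [1.1107, 0.9719, 0.037, 0.0784] 33.7 [6, 53]
top cream [1.124  0.8622 0.0924 0.0314] [1.1241, 0.8634, 0.0259, 0.0811] 36.8 [36, 51]
top cream [1.1929 0.9808 0.0624 0.0445] [1.1958, 0.9835, 0.0405, 0.0603] 161.1 [5, 32]
top cream [1.2296 0.6063 0.0999 0.0823] [1.2281, 0.6115, 0.0803, 0.0877] 41.7 [106, 24]
top cream [1.2417 0.92   0.0364 0.0841] [1.2462, 0.9164, 0.0342, 0.0797] 122.9 [24, 19]
side cream [ 0.4093 -0.5641  0.0217  0.1385] [0.4056, -0.5628, 0.0208, 0.1797] 161.3 [272, 398]
side cream [ 0.4411 -0.211   0.0667  0.0474] [0.4407, -0.2103, 0.0466, 0.0653] 42.5 [263, 281]
side cream [-0.0221 -0.0675  0.0791  0.1832] [-0.0101, -0.0388, 0.1202, 0.1664] 146.5 [112, 267]
side cream [-0.2118  0.303   0.0621  0.1103] [-0.2087, 0.3059, 0.0614, 0.108] 107.1 [66, 190]
side cream [-0.3222  0.3692  0.0724  0.1304] [-0.3205, 0.3685, 0.0681, 0.1384] 139.0 [36, 182]
side cream [0.4859 0.5665 0.0928 0.0381] [0.484, 0.5642, 0.0382, 0.0937] 94.3 [246, 126]
side cream [0.0791 1.7308 0.1537 0.1578] [0.08, 1.7384, 0.1145, 0.1852] 131.0 [152, 10]
side cream [-0.5096  1.885   0.1838  0.2902] [-0.4528, 1.8942, 0.1537, 0.3585] 152.5 [52, 4]
[[ 0.67040898  0.23118021  0.241     ]
 [ 0.5972318  -0.01769952  0.241     ]] [[0.59916694 0.03297291 0.23      ]]
```

View pics/c.png

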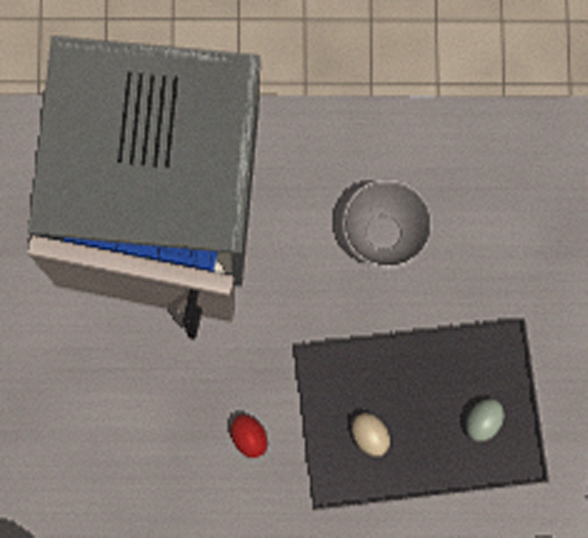

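View pics/d.png

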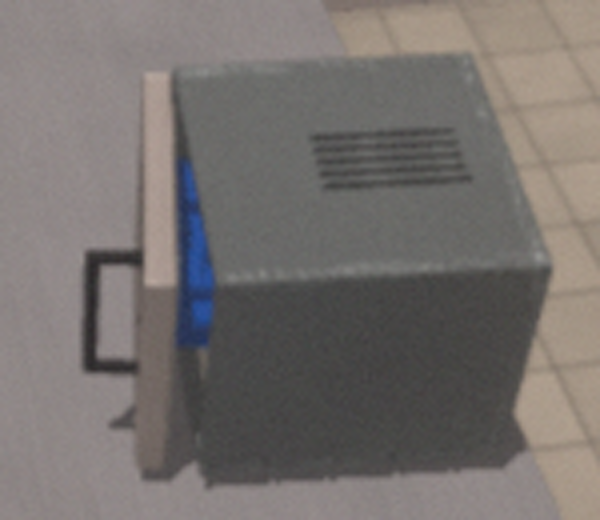

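The crops confirm the two tray eggs. The door is ajar, its top outer edge running from about (192,160) to (273,176) in the top view. The handle bar is at (293,174)–(293,202) in the side view.

```bash
python3 - <<'E'
from eggs import *
P=onz('top',[[192.4,160],[272.8,176.4],[193,155],[272.8,170.2]],0.241);print(P)
d=P[1]-P[0];print('width',np.linalg.norm(d),'dir',np.degrees(np.arctan2(d[1],d[0])))
u=d/np.linalg.norm(d);n=np.array([u[1],-u[0],0]);n=n if n[0]<0 else -n
print('handle pred',P[0]+u*.215+n*.04, 'pix',proj('top',[P[0]+u*.215+n*.04-[0,0,.011]]),proj('side',[P[0]+u*.215+n*.04-[0,0,.011]]))
print('side handle',onz('side',[[293,175]],.224),onz('side',[[293,201]],.1), 'side door top corners',onz('side',[[305.5,181],[315,181.5],[306,128]],.241))
# cooler top
print(onz('top',[[180+232/2.5,60+252/2.5],[180+30/2.5,60+235/2.5],[180+52/2.5,60+37/2.5],[180+260/2.5,60+55/2.5]],.245))
s=cv2.imread('pics/s.png')[:,:,::-1];t=cv2.imread('pics/t.png')[:,:,::-1]
print(cv2.cvtColor(s,cv2.COLOR_RGB2HSV)[330,281],cv2.cvtColor(t,cv2.COLOR_RGB2HSV)[228,373])
# eggs: blobs in tray brighter than dark
for nme,i,q in(('top',t,(328,233)),('top',t,(373,228)),('side',s,(265,282)),('side',s,(281,330))):
    v=cv2.cvtColor(i,cv2.COLOR_RGB2HSV)[:,:,2]; x,y=q; m=np.zeros_like(v); m[y-18:y+18,x-18:x+18]=(v[y-18:y+18,x-18:x+18]>95)*255
    c=max(cv2.findContours(m,0,cv2.CHAIN_APPROX_NONE)[0],key=cv2.contourArea)
    P=onz(nme,c[:,0].astype(float),.027)[:,:2].astype(np.float32);print(nme,q,cv2.fitEllipse(P*1000))
E
```

```text
[[ 0.66076767  0.2328439   0.241     ]
 [ 0.6087039  -0.02019123  0.241     ]
 [ 0.67684296  0.23132688  0.241     ]
 [ 0.62850857 -0.02016124  0.241     ]]
width 0.2583358514354203 dir -101.6267473055313
handle pred [0.57825835 0.03031683 0.241     ] pix [[256.80264126 186.53323022]] [[294.28602198 174.77521288]]
side handle [[0.57543112 0.03626822 0.224     ]] [[0.57868953 0.04121776 0.1       ]] side door top corners [[ 0.60415237 -0.01424787  0.241     ]
 [ 0.63220318 -0.02140691  0.241     ]
 [ 0.66023162  0.24141685  0.241     ]]
[[ 0.6577582  -0.02015095  0.245     ]
 [ 0.67908984  0.23377292  0.245     ]
 [ 0.93914334  0.21156609  0.245     ]
 [ 0.9161549  -0.05575447  0.245     ]]
[ 48  27 189] [ 44  28 176]
top (328, 233) ((441.6203308105469, -216.2498779296875), (44.165035247802734, 63.188018798828125), 121.24476623535156)
top (373, 228) ((462.46441650390625, -381.9961853027344), (40.515037536621094, 61.64613342285156), 56.22038269042969)
side (265, 282) ((441.16363525390625, -210.16171264648438), (50.89682388305664, 68.32162475585938), 137.4999237060547)
side (281, 330) ((462.1314697265625, -375.59759521484375), (49.245452880859375, 62.965118408203125), 52.1934700012207)
```

```bash
cat > go.py <<'E'
import sys
from h import *
def go(x,y,z,yaw):
    o=robot.observe();p=np.array(o['tool_pos']);th=o['tool_rot'][2]
    Rt=R.from_euler('xyz',o['tool_rot']).as_matrix(); s=Rt.T@(np.array([x,y,z])-p)
    t=-((yaw-np.degrees(th)+180)%360-180)
    print('shift',np.round(s,4),'turn',round(np.radians(t),3),'| at',np.round(p,4),round(np.degrees(th),1),'F',np.round(o['contact_force'],1),'t',round(o['time'],2))
if __name__=='__main__': go(*map(float,sys.argv[1:]))
E
python3 go.py .577 .034 .33 168.4
```

```text
shift [-0.5165 -0.2653 -0.0956] turn -0.204 | at [0.2075 0.4819 0.2341] 156.7 F [-0.9  0.5  0.7] t 0.1
```

```bash
python3 -m jog '[[[1,0,0,-0.04,0],[1,0,0,-0.08,0],[1,-0.03,-0.015,-0.096,-0.05],[1,-0.07,-0.035,-0.096,-0.1],[1,-0.107,-0.055,-0.096,-0.15]]]' | tail -c 400; python3 -m jog '[[[1,-0.42,-0.15,0,-0.054],[1,-0.42,-0.15,0,-0.054],[1,-0.42,-0.15,0,-0.054],[1,-0.42,-0.15,0,-0.054],[1,-0.42,-0.15,0,-0.054]]]' | tail -c 400; python3 go.py .577 .034 .33 168.4
```

```text
time: 0.52
tool_pos: [0.2826, 0.3916, 0.3317]
tool_rot: [3.139, 0.001, 2.89]
contact_force: [1.4, 1.0, -0.2]
opening: 0.0919
grip_force: 0.0
time: 0.93
tool_pos: [0.4553, 0.2728, 0.3305]
tool_rot: [-3.142, -0.0, 2.939]
contact_force: [1.7, 1.0, 0.1]
opening: 0.0917
grip_force: 0.0
shift [-0.1673 -0.2094  0.0005] turn -0.0 | at [0.4553 0.2728 0.3305] 168.4 F [1.7 1.  0.1] t 0.93
```

```bash
python3 -m jog '[[[1,-0.033,-0.042,0,0],[1,-0.066,-0.084,0,0],[1,-0.1,-0.125,0,0],[1,-0.133,-0.165,0,0],[1,-0.15,-0.19,0,0]]]' >/dev/null; python3 -m jog '[[[1,-0.017,-0.0194,0,0],[1,-0.017,-0.0194,0,0],[1,-0.017,-0.0194,0,0]]]' >/dev/null; python3 go.py .577 .034 .33 168.4
python3 - <<'E'
from h import *
a,o=snap('wrist','w1.png');print(proj('wrist',[[.577,.034,.23]],o))
E
```

```text
shift [-0.0219 -0.0269 -0.0003] turn -0.003 | at [0.561  0.0648 0.3298] 168.2 F [-0.4  0.4 -0.2] t 1.6
[[251.69278003 237.81159751]]
```

View pics/w1.png

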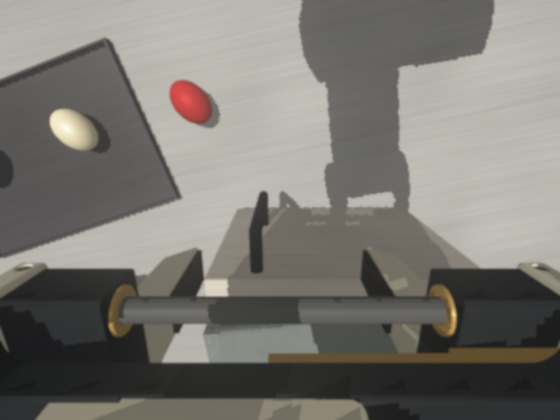

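The wrist view shows the handle bar at about (257,235), roughly 5 px to the right of the predicted point, so about 4 mm more in +y. The cream egg is at (74,130) and the red one at (190,102).

```bash
python3 -m jog '[[[1,-0.02,-0.025,0,0],[1,-0.02,-0.025,0,0],[1,-0.02,-0.025,0,0],[1,-0.02,-0.025,0,0]]]' >/dev/null; python3 go.py .577 .0375 .194 168.4
```

```text
shift [-0.0025 -0.0011  0.1367] turn 0.001 | at [0.5748 0.039  0.3307] 168.5 F [ 0.1  0.6 -0.2] t 1.98
```

```bash
python3 -m jog '[[[1,-0.002,-0.001,0.03,0],[1,-0.002,-0.001,0.06,0],[1,-0.002,-0.001,0.09,0],[1,-0.002,-0.001,0.12,0],[1,-0.002,-0.001,0.136,0]]]' >/dev/null; python3 -m jog '[[[0,0,0,0,0],[-0.4,0,0,0,0],[-0.7,0,0,0,0],[-1,0,0,0,0],[-1,0,0,0,0]]]' 15;python3 -m jog '[[[-1,0,0,0,0],[-1,0,0,0,0],[-1,0,0,0,0],[-1,0,0,0,0]]]' 15; python3 go.py .577 .0375 .194 168.4
```

```text
time: 2.82
tool_pos: [0.5778, 0.0364, 0.1964]
tool_rot: [3.141, 0.003, 2.939]
contact_force: [0.2, 0.4, 1.3]
opening: 0.0632
grip_force: 0.0
time: 3.15
tool_pos: [0.5772, 0.0362, 0.1949]
tool_rot: [3.141, 0.0, 2.939]
contact_force: [-0.3, 0.8, 0.7]
opening: 0.0362
grip_force: 0.0
shift [0.0004 0.0013 0.0009] turn -0.0 | at [0.5772 0.0362 0.1949] 168.4 F [-0.3  0.8  0.7] t 3.15
```

```bash
python3 -m jog '[[[-1,0,0,0,0],[-1,0,0,0,0],[-1,0,0,0,0],[-1,0,0,0,0],[-1,0,0,0,0]]]' 15 ;python3 - <<'E'
import numpy as np
# arc in tool frame: hinge H, handle P; tool frame yaw
H=np.array([.677,.233]);P=np.array([.577,.0365]);th=np.radians(168.4)
tx=np.array([np.cos(th),np.sin(th)]);ty=np.array([np.sin(th),-np.cos(th)])
r=P-H;print(np.linalg.norm(r))
for k in range(0,80,5):
    a=-np.radians(k);q=H+np.array([[np.cos(a),-np.sin(a)],[np.sin(a),np.cos(a)]])@r
    print(k,np.round(q,3),np.round([(q-P)@tx,(q-P)@ty,np.radians(k)],4))
E
```

```text
time: 3.57
tool_pos: [0.5773, 0.0366, 0.1947]
tool_rot: [3.141, 0.0, 2.939]
contact_force: [1.1, 3.2, -0.9]
opening: 0.0114
grip_force: 15.0
0.2204818586641541
0 [0.577 0.037] [0. 0. 0.]
5 [0.56  0.046] [0.0183 0.0059 0.0873]
10 [0.544 0.057] [0.036  0.0134 0.1745]
15 [0.53  0.069] [0.053  0.0224 0.2618]
20 [0.516 0.083] [0.0692 0.0328 0.3491]
25 [0.503 0.097] [0.0844 0.0446 0.4363]
30 [0.492 0.113] [0.0985 0.0577 0.5236]
35 [0.482 0.129] [0.1114 0.072  0.6109]
40 [0.474 0.147] [0.123  0.0873 0.6981]
45 [0.467 0.165] [0.1332 0.1036 0.7854]
50 [0.462 0.183] [0.142  0.1207 0.8727]
55 [0.459 0.202] [0.1492 0.1385 0.9599]
60 [0.457 0.221] [0.1549 0.1569 1.0472]
65 [0.457 0.241] [0.1589 0.1757 1.1345]
70 [0.458 0.26 ] [0.1613 0.1948 1.2217]
75 [0.461 0.279] [0.162 0.214 1.309]
```

```bash
python3 -m jog '[[[-1,0.0183,0.0059,0,0.087],[-1,0.036,0.0134,0,0.1745],[-1,0.053,0.0224,0,0.262],[-1,0.0692,0.0328,0,0.349],[-1,0.0844,0.0446,0,0.436]]]' 20; python3 go.py .503 .097 .1947 143.4
```

```text
time: 3.98
tool_pos: [0.5038, 0.0977, 0.1947]
tool_rot: [3.139, 0.002, 2.498]
contact_force: [8.3, 4.9, -7.5]
opening: 0.0119
grip_force: 20.0
shift [ 0.0002 -0.0011 -0.    ] turn -0.005 | at [0.5038 0.0977 0.1947] 143.1 F [ 8.3  4.9 -7.5] t 3.98
```

```bash
python3 -m jog '[[[-1,0.0183,0.0059,0,0.087],[-1,0.036,0.0134,0,0.1745],[-1,0.053,0.0224,0,0.262],[-1,0.0692,0.0328,0,0.349],[-1,0.0844,0.0446,0,0.436]]]';  python3 -m jog '[[[-1,0.0183,0.0059,0,0.087],[-1,0.036,0.0134,0,0.1745],[-1,0.053,0.0224,0,0.262],[-1,0.0692,0.0328,0,0.349],[-1,0.0844,0.0446,0,0.436]]]';python3 go.py .461 .279 .1947 93.4
```

```text
time: 4.4
tool_pos: [0.4626, 0.1836, 0.1947]
tool_rot: [3.14, 0.001, 2.063]
contact_force: [7.2, -0.4, -6.2]
opening: 0.0114
grip_force: 20.0
time: 4.82
tool_pos: [0.4609, 0.279, 0.1947]
tool_rot: [-3.141, 0.001, 1.627]
contact_force: [2.5, -0.9, -0.6]
opening: 0.0117
grip_force: 20.0
shift [ 0.      0.0001 -0.    ] turn -0.003 | at [0.4609 0.279  0.1947] 93.2 F [ 2.5 -0.9 -0.6] t 4.82
```

```bash
python3 -m jog '[[[0,0,0,0,0],[0,0,0,0,0],[0,0,0,0,0],[0,0,0,0,0],[0,0,0,0,0]]]' >/dev/null; python3 -m jog '[[[0,0,0,-0.04,0],[0,0,0,-0.08,0],[1,0,0,-0.12,0],[1,0,0,-0.135,0],[1,0,0,-0.135,0]]]'; python3 go.py .4416 -.215 .2 31
```

```text
time: 5.65
tool_pos: [0.4628, 0.2785, 0.3348]
tool_rot: [3.133, -0.003, 1.63]
contact_force: [-0.4, -0.4, -0.5]
opening: 0.0615
grip_force: 0.0
shift [-0.4918 -0.0517  0.1328] turn 1.089 | at [0.4628 0.2785 0.3348] 93.4 F [-0.4 -0.4 -0.5] t 5.65
```

```bash
python3 -m jog '[[[1,-0.04,0.02,0,0],[1,-0.08,0.04,0,0],[1,-0.115,0.055,0,0],[1,-0.145,0.06,0,0],[1,-0.15,0.06,0,0]]]' >/dev/null;python3 -m jog '[[[1,0,0,0,0],[1,0,0,0,0]]]'
python3 - <<'E'
from h import *
a,o=snap('wrist','w2.png');print(o['tool_pos'],o['tool_rot'],np.abs(o['qvel']).max())
E
python3 -m jog '[[[1,-0.04,-0.01,0,0],[1,-0.08,-0.02,0,0],[1,-0.12,-0.03,0,0],[1,-0.16,-0.04,0,0],[1,-0.2,-0.05,0,0]]]' >/dev/null; python3 go.py .4416 -.215 .2 31
```

```text
time: 6.23
tool_pos: [0.5297, 0.1323, 0.3289]
tool_rot: [-3.14, -0.001, 1.63]
contact_force: [-0.8, -0.2, 0.2]
opening: 0.0914
grip_force: 0.0
[0.52972391 0.13227793 0.32890484] [-3.13994411e+00 -6.43960527e-04  1.62969183e+00] 0.036648515979405105
shift [-0.1415 -0.0592  0.1297] turn 1.093 | at [ 0.4916 -0.0701  0.3298] 93.6 F [ 0.6  0.3 -0.4] t 6.7
```

View pics/w2.png

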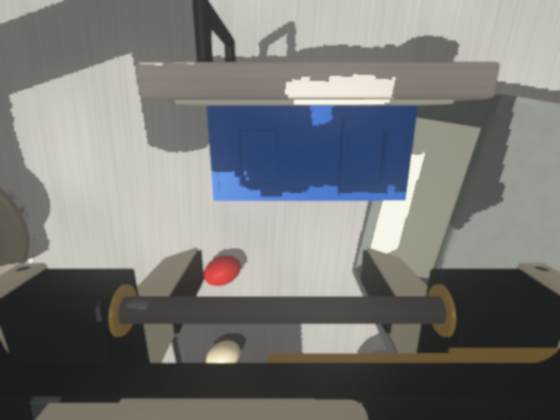

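The wrist view shows the open door's top edge running across row ~97 from (137,97) to (498,98). The blue shelf has corners near (208,105), (415,107), (408,200) and (213,201), with two faint cup outlines at columns ~243–283 and ~340–383.

```bash
python3 - <<'E'
from h import *
im=cv2.imread('pics/w2.png')[:,:,::-1].copy()
o={'tool_pos':[0.52972391,0.13227793,0.32890484],'tool_rot':[-3.13994411e+00,-6.43960527e-04,1.62969183e+00]}
hsv=cv2.cvtColor(im,cv2.COLOR_RGB2HSV)
m=cv2.inRange(hsv,(105,120,30),(125,255,255));m=cv2.morphologyEx(m,cv2.MORPH_CLOSE,np.ones((5,5)))
c=max(cv2.findContours(m,0,cv2.CHAIN_APPROX_NONE)[0],key=cv2.contourArea)
print(cv2.boundingRect(c))
q=cv2.approxPolyDP(cv2.convexHull(c),6,True)[:,0];print(q.tolist());print(onz('wrist',q.astype(float),.167,o))
pts=c[:,0].astype(float);b=pts[(pts[:,1]>192)&(pts[:,0]>220)&(pts[:,0]<400)];W=onz('wrist',b,.167,o)
f=np.polyfit(W[:,0],W[:,1],1);print('outer edge',f,np.degrees(np.arctan(f[0])))
# door top inner edge: brightness change along rows 85..110 outside the plate
print(onz('wrist',[[140,97],[497,97],[137,63],[498,63]],.241,o))
cl=cv2.createCLAHE(6,(4,4)).apply(np.ascontiguousarray(im[55:215,190:430,2]))
cv2.imwrite('pics/w2c.png',cv2.resize(cl,None,fx=3.2,fy=3.2,interpolation=2))
E
```

```text
(208, 106, 209, 95)
[[416, 107], [404, 198], [214, 197], [209, 107]]
[[0.65394882 0.22837193 0.167     ]
 [0.65890847 0.13723653 0.167     ]
 [0.45787198 0.12644462 0.167     ]
 [0.45391924 0.21666116 0.167     ]]
outer edge [0.0617608  0.09578462] 3.5341440776093376
[[0.42056039 0.22039773 0.241     ]
 [0.68103848 0.23563166 0.241     ]
 [0.42034136 0.243031   0.241     ]
 [0.67555028 0.25790623 0.241     ]]
```

View pics/w2c.png

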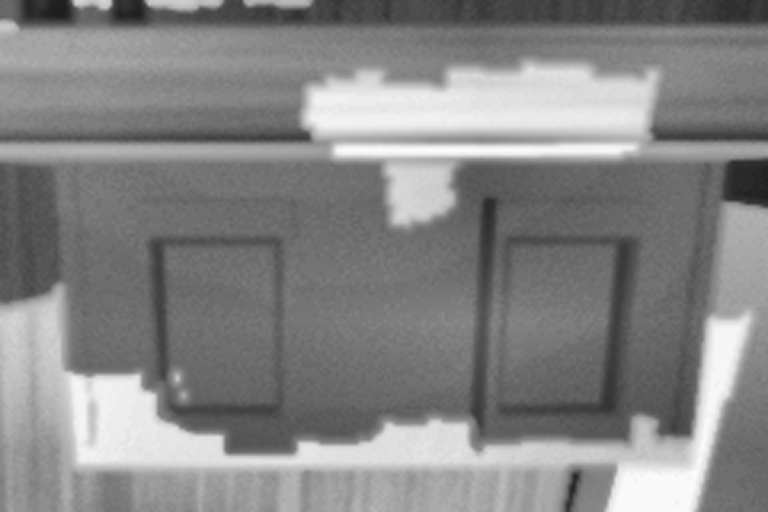

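The enhanced crop shows both dimples clearly. The left rim spans columns 152–283 and the right rim 500–635, both on rows ~238–412 (crop pixels).

```bash
python3 - <<'E'
from h import *
o={'tool_pos':[0.52972391,0.13227793,0.32890484],'tool_rot':[-3.13994411e+00,-6.43960527e-04,1.62969183e+00]}
f=lambda c,r:(190+c/3.2-.5,55+r/3.2-.5)
D=[]
for c0,c1 in((152,283),(500,635)):
    P=onz('wrist',[f(c0,238),f(c1,238),f(c1-2,412),f(c0+4,412)],.183,o)[:,:2]
    print('sizes',[round(np.linalg.norm(P[i]-P[(i+1)%4]),4) for i in range(4)],'c',P.mean(0));D.append(P.mean(0))
d=D[1]-D[0];a=np.arctan2(d[1],d[0]);print('spacing',np.linalg.norm(d),'door y deg',np.degrees(a))
E0=onz('wrist',[[140,97],[497,97]],.241,o)[:,:2];e=E0[1]-E0[0];n=np.array([e[1],-e[0]])/np.linalg.norm(e)
print('edge deg',np.degrees(np.arctan2(e[1],e[0])),'dist to inner face',[(x-E0[0])@n for x in D],'from hinge end',[(E0[1]-x)@e/np.linalg.norm(e) for x in D])
E
python3 go.py .4416 -.214 .2 31
```

```text
sizes [np.float64(0.0384), np.float64(0.0521), np.float64(0.0387), np.float64(0.0521)] c [0.50376019 0.17375622]
sizes [np.float64(0.0395), np.float64(0.0523), np.float64(0.0399), np.float64(0.0523)] c [0.60901618 0.17995269]
spacing 0.10543822659405085 door y deg 3.369140485526208
edge deg 3.347101574519356 dist to inner face [np.float64(0.051419546963690534), np.float64(0.05137898998628186)] from hinge end [np.float64(0.18058845844304763), np.float64(0.07515023964914921)]
shift [-0.1405 -0.0591  0.1297] turn 1.093 | at [ 0.4916 -0.0701  0.3298] 93.6 F [ 0.6  0.3 -0.4] t 6.7
```

```bash
python3 -m jog '[[[1,-0.03,-0.012,0.02,0.12],[1,-0.06,-0.024,0.05,0.24],[1,-0.09,-0.036,0.08,0.36],[1,-0.12,-0.048,0.11,0.48],[1,-0.14,-0.059,0.13,0.6]]]' >/dev/null;python3 -m jog '[[[1,0,0,0,0.12],[1,0,0,0,0.24],[1,0,0,0,0.36],[1,0,0,0,0.48],[1,0,0,0,0.493]]]'>/dev/null;python3 -m jog '[[[1,0,0,0,0],[1,0,0,0,0]]]'>/dev/null
cat > we.py <<'E'
from h import *
import sys
def we(kind,ztop=.027,fn=None):
    im,o=snap('wrist',fn); v=cv2.cvtColor(im,cv2.COLOR_RGB2HSV)
    lo,hi=(((10,50,90),(30,170,255)),((35,20,100),(90,140,255)))[kind=='green']
    m=cv2.morphologyEx(cv2.inRange(v,lo,hi),cv2.MORPH_OPEN,np.ones((3,3)))
    for c in cv2.findContours(m,0,cv2.CHAIN_APPROX_NONE)[0]:
        if cv2.contourArea(c)<700: continue
        P=onz('wrist',c[:,0].astype(float),ztop,o)[:,:2].astype(np.float32); e=cv2.fitEllipse(P*1000)
        print('pix',c[:,0].mean(0).round(),'c',np.round(e[0],1),'axes',np.round(e[1],1),'major deg',round((e[2]+90)%180,1))
if __name__=='__main__': we(sys.argv[1],float(sys.argv[2]),sys.argv[3])
E
python3 we.py cream .027 w3.png; python3 go.py .4416 -.214 .2 31
```

```text
pix [412. 356.] c [ 383.9 -541.5] axes [ 20.7 549.6] major deg 122.3
shift [-0.001   0.0007 -0.0003] turn 0.001 | at [ 0.442  -0.2129  0.1997] 31.0 F [-0.  -0.8 -0.3] t 7.75
```

View pics/w3.png

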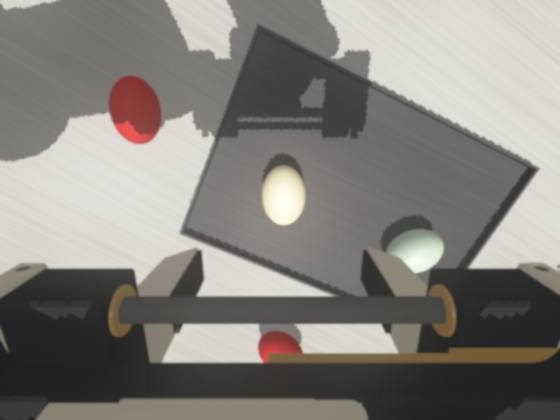

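The wrist view shows the cream egg at (284,194), its long axis nearly vertical, so the tool is aligned. The blue-green egg is at (415,250) and the red ones lie outside the tray.

```bash
cat > wb.py <<'E'
from h import *
def wb(im,o,seed,z=.027,thr=130):
    v=im.max(2); m=((v>thr)*255).astype(np.uint8); m=cv2.morphologyEx(m,cv2.MORPH_OPEN,np.ones((3,3)))
    for c in cv2.findContours(m,cv2.RETR_LIST,cv2.CHAIN_APPROX_NONE)[0]:
        if 500<cv2.contourArea(c)<6000 and cv2.pointPolygonTest(c,seed,False)>0:
            P=onz('wrist',c[:,0].astype(float),z,o)[:,:2].astype(np.float32); e=cv2.fitEllipse(P*1000)
            print('bbox',cv2.boundingRect(c),'c',np.round(e[0],1),'axes',np.round(e[1],1),'major deg',round((e[2]+90)%180,1))
E
python3 - <<'E'
from wb import *
wb(cv2.imread('pics/w3.png')[:,:,::-1],robot.observe(),(284.,194.))
E
python3 - <<'E'
from wb import *
im=cv2.imread('pics/w3.png')[:,:,::-1]
print(im[194,284],im[194,320],im[250,415])
for t in(120,150,170):
  for s in((284.,194.),(415.,252.)): wb(im,robot.observe(),s,.027,t)
E
```

```text
[254 253 241] [130 126 122] [218 229 211]
bbox (367, 230, 78, 66) c [ 447.2 -383. ] axes [81.7 87. ] major deg 51.8
bbox (261, 167, 45, 60) c [ 438.9 -216.6] axes [48.5 67. ] major deg 31.6
bbox (390, 235, 54, 39) c [ 462.6 -386.9] axes [47.1 57.9] major deg 126.6
bbox (262, 168, 44, 58) c [ 438.9 -216.7] axes [47. 65.] major deg 31.6
bbox (393, 237, 51, 36) c [ 462.1 -388.6] axes [43.  54.9] major deg 131.9
```

```bash
python3 go.py .4392 -.2163 .021 31.5;  python3 -m jog '[[[1,-0.004,0,0.035,-0.009],[1,-0.004,0.0015,0.07,-0.009],[1,-0.004,0.0015,0.105,-0.009],[1,-0.004,0.0015,0.14,-0.009],[1,-0.004,0.0015,0.16,-0.009]]]' >/dev/null; python3 go.py .4392 -.2163 .021 31.5
```

```text
shift [-0.0042  0.0015  0.1787] turn -0.008 | at [ 0.442  -0.2129  0.1997] 31.0 F [-0.  -0.8 -0.3] t 7.75
shift [0.0009 0.0013 0.0157] turn -0.0 | at [ 0.4378 -0.2157  0.0367] 31.5 F [-1.2  0.7 -0.7] t 8.17
```

```bash
python3 -m jog '[[[1,0.001,0.001,0.016,0],[1,0.001,0.001,0.016,0],[0.4,0.001,0.001,0.016,0],[0.2,0.001,0.001,0.016,0],[0.1,0.001,0.001,0.016,0]]]' 8 >/dev/null; python3 -m jog '[[[0,0,0,0,0],[0,0,0,0,0],[-0.1,0,0,0,0],[-0.2,0,0,0,0],[-0.2,0,0,0,0]]]' 8;python3 -m jog '[[[-0.3,0,0,0,0],[-0.3,0,0,0,0]]]' 8; python3 go.py .4392 -.2163 .021 31.5
```

```text
time: 9.0
tool_pos: [0.4406, -0.2172, 0.0239]
tool_rot: [3.141, -0.0, 0.547]
contact_force: [0.1, -0.0, 1.9]
opening: 0.0472
grip_force: 8.0
time: 9.17
tool_pos: [0.4406, -0.2173, 0.0239]
tool_rot: [3.141, -0.0, 0.547]
contact_force: [-0.1, -0.8, 1.9]
opening: 0.0473
grip_force: 8.0
shift [-0.0006 -0.0015  0.0029] turn -0.003 | at [ 0.4406 -0.2173  0.0239] 31.3 F [-0.1 -0.8  1.9] t 9.17
```

```bash
python3 -m jog '[[[0.2,0,0,0,0],[0.2,0,0,0,0],[0.2,0,0,0.003,0],[0.2,-0.001,0,0.003,0],[0,-0.001,0,0.003,0]]]' 8 >/dev/null; python3 -m jog '[[[-0.1,0,0,0,0],[-0.2,0,0,0,0],[-0.3,0,0,0,0],[-0.3,0,0,0,0],[-0.3,0,0,0,0]]]' 10; python3 -m jog '[[[-0.3,0,0,-0.015,0],[-0.3,0,0,-0.05,0],[-0.3,0,0,-0.085,0],[-0.3,0,0,-0.12,0],[-0.3,0,0,-0.15,0]]]' 10;python3 go.py .4 .0 .27 93.4
```

```text
time: 10.0
tool_pos: [0.4397, -0.2177, 0.0207]
tool_rot: [-3.142, -0.0, 0.547]
contact_force: [0.2, 0.0, -0.1]
opening: 0.047
grip_force: 10.0
time: 10.42
tool_pos: [0.4397, -0.2178, 0.173]
tool_rot: [3.14, -0.001, 0.547]
contact_force: [0.8, -0.9, -1.5]
opening: 0.0473
grip_force: 10.0
shift [ 0.0794 -0.2065 -0.0972] turn -1.083 | at [ 0.4397 -0.2178  0.173 ] 31.3 F [ 0.8 -0.9 -1.5] t 10.42
```

```bash
python3 -m jog '[[[-0.3,0.015,-0.03,-0.03,-0.12],[-0.3,0.03,-0.06,-0.06,-0.24],[-0.3,0.05,-0.09,-0.09,-0.36],[-0.3,0.06,-0.12,-0.117,-0.48],[-0.3,0.08,-0.15,-0.117,-0.6]]]' 10 >/dev/null;  python3 -m jog '[[[-0.3,0,0,0,-0.12],[-0.3,0,0,0,-0.24],[-0.3,0,0,0,-0.36],[-0.3,0,0,0,-0.48],[-0.3,0,0,0,-0.485]]]' 10 >/dev/null;python3 go.py .609 .1795 .29 93.4
```

```text
shift [ 0.2186  0.194  -0.0029] turn 0.007 | at [ 0.4298 -0.0514  0.2871] 93.8 F [-0.1 -1.5  0.3] t 11.25
```

```bash
python3 -m jog '[[[-0.3,0.028,0.025,0,0],[-0.3,0.056,0.05,0,0],[-0.3,0.084,0.075,0,0],[-0.3,0.112,0.1,0,0],[-0.3,0.14,0.125,0,0.007]]]' 10 >/dev/null;  python3 -m jog '[[[-0.3,0.025,0.022,0,0],[-0.3,0.047,0.042,0,0],[-0.3,0.064,0.057,0,0],[-0.3,0.074,0.065,0,0],[-0.3,0.076,0.067,0,0]]]' 10 >/dev/null;python3 go.py .609 .1795 .1927 93.4; python3 -m jog '[[[-0.3,0,0,0.01,0],[-0.3,0,0,0.02,0]]]' 10;python3 go.py .609 .1795 .1927 93.4
```

```text
shift [ 0.0024 -0.0004  0.0932] turn -0.007 | at [0.6097 0.1771 0.2859] 93.0 F [-0.7  0.2 -0.4] t 12.08
time: 12.25
tool_pos: [0.6088, 0.1746, 0.2665]
tool_rot: [3.141, 0.0, 1.623]
contact_force: [-0.7, 0.3, -0.1]
opening: 0.0473
grip_force: 10.0
shift [0.0049 0.0004 0.0738] turn -0.007 | at [0.6088 0.1746 0.2665] 93.0 F [-0.7  0.3 -0.1] t 12.25
```

```bash
python3 -m jog '[[[-0.3,0.005,0,0.012,-0.007],[-0.3,0.005,0,0.024,-0.007],[-0.3,0.005,0,0.036,-0.007],[-0.3,0.005,0,0.048,-0.007],[-0.3,0.005,0,0.053,-0.007]]]' 10;python3 -m jog '[[[-0.3,0,0,0,0],[-0.3,0,0,0,0]]]' 10 >/dev/null;python3 go.py .609 .1795 .1927 93.4
```

```text
time: 12.67
tool_pos: [0.6071, 0.1787, 0.2116]
tool_rot: [-3.138, 0.001, 1.63]
contact_force: [-0.3, -0.0, -0.7]
opening: 0.0472
grip_force: 10.0
shift [-0.      0.0006  0.0214] turn 0.0 | at [0.6084 0.1795 0.2141] 93.4 F [ 0.1  0.9 -0.3] t 12.83
```

```bash
python3 -m jog '[[[-0.3,0,0,0.005,0],[-0.3,0,0,0.01,0],[-0.3,0,0,0.014,0],[-0.3,0,0,0.017,0],[-0.3,0,0,0.0185,0]]]' 10;python3 -m jog '[[[-0.3,0,0,0.001,0],[-0.3,0,0,0.002,0],[-0.3,0,0,0.002,0],[-0.3,0,0,0.002,0]]]' 10;python3 go.py .609 .1795 .1927 93.4
```

```text
time: 13.25
tool_pos: [0.6085, 0.1802, 0.195]
tool_rot: [-3.141, -0.0, 1.632]
contact_force: [0.6, -0.7, -1.0]
opening: 0.0474
grip_force: 10.0
time: 13.58
tool_pos: [0.6088, 0.1802, 0.1938]
tool_rot: [3.141, -0.0, 1.632]
contact_force: [-0.9, -1.0, -0.7]
opening: 0.0472
grip_force: 10.0
shift [-0.0007  0.0001  0.0011] turn 0.002 | at [0.6088 0.1802 0.1938] 93.5 F [-0.9 -1.  -0.7] t 13.58
```

```bash
python3 -m jog '[[[-0.3,0,0,0.0005,0],[-0.3,0,0,0.0012,0],[-0.3,0,0,0.0012,0],[-0.3,0,0,0.0012,0],[-0.3,0,0,0.0012,0]]]' 10;python3 go.py .609 .1795 .1927 93.4
```

```text
time: 14.0
tool_pos: [0.6089, 0.18, 0.1928]
tool_rot: [3.141, 0.0, 1.632]
contact_force: [-1.5, -3.0, 3.9]
opening: 0.0471
grip_force: 10.0
shift [-0.0005  0.0001  0.0001] turn 0.002 | at [0.6089 0.18   0.1928] 93.5 F [-1.5 -3.   3.9] t 14.0
```

Contact shows about 4 N upward, so the egg is seated. I'll release it.

```bash
python3 -m jog '[[[0.05,0,0,0,0],[0.1,0,0,0,0],[0.2,0,0,0,0],[0.3,0,0,0,0],[0.3,0,0,0,0]]]' 10;python3 -m jog '[[[0.3,0,0,0,0],[0.3,0,0,-0.005,0],[0.3,0,0,-0.02,0],[0.3,0,0,-0.05,0],[0.3,0,0,-0.085,0]]]' 10
python3 -m jog '[[[0.3,-0.03,0,-0.02,0],[1,-0.06,0,-0.03,0],[1,-0.08,0,-0.03,0],[1,-0.08,0,-0.03,0],[1,-0.08,0,-0.03,0]]]'
python3 - <<'E'
from wb import *
im,o=snap('wrist','w4.png')
print(proj('wrist',[[.609,.1795,.199],[.5038,.1733,.199]],o))
for t in(110,150,180,210): wb(im,o,tuple(map(float,proj('wrist',[[.609,.1795,.199]],o)[0])),.199,t)
E
```

```text
time: 14.42
tool_pos: [0.6087, 0.1803, 0.1922]
tool_rot: [-3.141, -0.0, 1.632]
contact_force: [0.1, 0.1, 0.3]
opening: 0.0592
grip_force: 0.0
time: 14.83
tool_pos: [0.6078, 0.18, 0.2767]
tool_rot: [-3.137, 0.0, 1.632]
contact_force: [0.4, 0.1, -0.3]
opening: 0.0597
grip_force: 0.0
time: 15.25
tool_pos: [0.6137, 0.0995, 0.3078]
tool_rot: [3.141, -0.0, 1.63]
contact_force: [0.1, 0.4, -0.3]
opening: 0.0819
grip_force: 0.0
[[281.64775421 116.89075108]
 [151.68679831 116.93305988]]
bbox (255, 72, 55, 82) c [609. 182.] axes [44.1 62.3] major deg 95.9
bbox (280, 75, 28, 67) c [618.2 184.2] axes [21.9 51.1] major deg 97.0
bbox (281, 78, 24, 62) c [617.4 183.5] axes [18.5 48.3] major deg 96.6
```

View pics/w4.png

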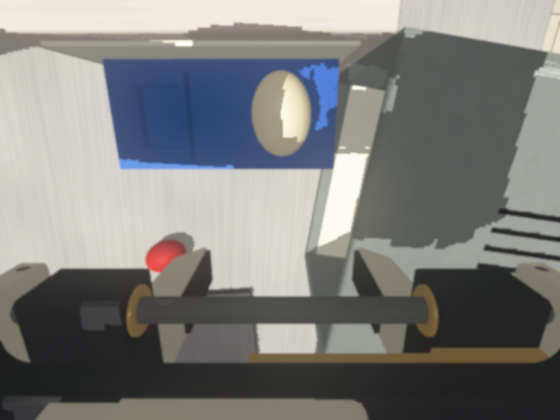

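The wrist view shows the cream egg lying in the hinge-side dimple at (281,113), against a predicted (282,117). Its long axis is square to the door. The free dimple is at about (155,115).

```bash
python3 -m jog '[[[1,-0.04,-0.015,0,0],[1,-0.08,-0.03,0,0],[1,-0.12,-0.045,0,0],[1,-0.16,-0.06,0,0],[1,-0.2,-0.075,0,0]]]' >/dev/null; python3 -m jog '[[[1,-0.04,-0.01,0.02,-0.12],[1,-0.08,-0.02,0.04,-0.24],[1,-0.12,-0.03,0.06,-0.36],[1,-0.16,-0.04,0.08,-0.48],[1,-0.2,-0.05,0.1,-0.6]]]' >/dev/null; python3 go.py .4625 -.384 .2 145
```

```text
shift [-0.0459 -0.1079  0.0165] turn -0.291 | at [ 0.5187 -0.2811  0.2166] 128.3 F [ 0.9 -0.5  0.2] t 16.13
```

```bash
python3 -m jog '[[[1,-0.015,-0.035,0.016,-0.1],[1,-0.03,-0.07,0.016,-0.2],[1,-0.042,-0.1,0.016,-0.29],[1,-0.046,-0.108,0.016,-0.29],[1,-0.046,-0.108,0.016,-0.29]]]' >/dev/null; python3 -m jog '[[[1,0,0,0,0],[1,0,0,0,0]]]' >/dev/null
python3 - <<'E'
from wb import *
im,o=snap('wrist','w5.png')
p=proj('wrist',[[.4625,-.384,.027]],o)[0];print(p)
for t in(120,135,150,165,180): wb(im,o,tuple(map(float,p)),.027,t)
E
python3 go.py .4625 -.384 .021 145
```

```text
[279.93221345 193.44185239]
bbox (260, 160, 44, 60) c [ 460.7 -380.7] axes [47.9 66.9] major deg 146.9
bbox (260, 161, 44, 58) c [ 460.3 -380.6] axes [46.6 64.3] major deg 145.6
bbox (261, 161, 42, 53) c [ 454.2 -378.5] axes [41.1 56.1] major deg 121.9
shift [-0.0011 -0.0022  0.1806] turn -0.007 | at [ 0.4628 -0.3817  0.2016] 144.6 F [ 0.1 -0.3 -0.8] t 16.77
```

View pics/w5.png

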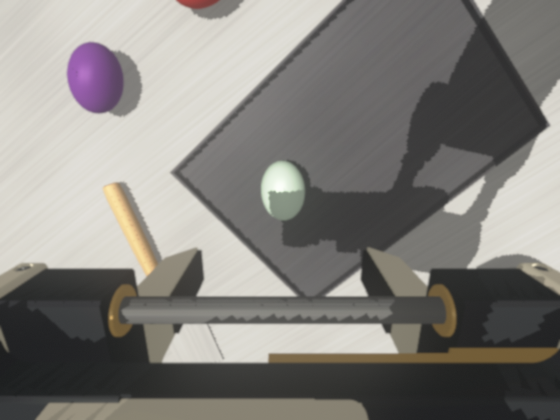

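The view shows the blue-green egg alone in the tray corner at (283,190), aligned with the tool. The purple egg at (96,78) and the spatula stay clear of the fingers.

```bash
python3 go.py .4606 -.3807 .021 146.2; python3 -m jog '[[[1,0.002,-0.002,0.035,-0.025],[1,0.002,-0.002,0.07,-0.025],[1,0.002,-0.002,0.105,-0.025],[1,0.002,-0.002,0.14,-0.025],[1,0.002,-0.002,0.165,-0.025]]]' >/dev/null; python3 -m jog '[[[1,0,0,0,0],[0.6,0,0,0,0]]]' >/dev/null; python3 go.py .4606 -.3807 .021 146.2
```

```text
shift [ 0.0024 -0.0006  0.1806] turn -0.028 | at [ 0.4628 -0.3817  0.2016] 144.6 F [ 0.1 -0.3 -0.8] t 16.77
shift [-0.0002  0.0021  0.015 ] turn -0.003 | at [ 0.4593 -0.3824  0.036 ] 146.0 F [-0.4  0.4  0.6] t 17.35
```

```bash
python3 -m jog '[[[0.5,0,0.002,0.008,0],[0.4,0,0.002,0.015,0],[0.4,0,0.002,0.015,0],[0.4,0,0.002,0.015,0],[0.3,0,0.002,0.015,0]]]' 10 >/dev/null; python3 go.py .4606 -.3807 .021 146.2; python3 -m jog '[[[0.2,0,0,0,0],[0.1,0,0,0,0],[0,0,0,0,0],[-0.1,0,0,0,0],[-0.2,0,0,0,0]]]' 10;python3 -m jog '[[[-0.3,0,0,0,0],[-0.3,0,0,0,0],[-0.3,0,0,0,0]]]' 10
```

```text
shift [0.0008 0.0018 0.0013] turn -0.005 | at [ 0.4603 -0.3826  0.0223] 145.9 F [ 0.2  0.5 -0.3] t 17.77
time: 18.18
tool_pos: [0.46, -0.3825, 0.0217]
tool_rot: [-3.142, 0.0, 2.547]
contact_force: [0.1, -0.5, 0.6]
opening: 0.0474
grip_force: 10.0
time: 18.43
tool_pos: [0.46, -0.3825, 0.0217]
tool_rot: [-3.142, 0.0, 2.547]
contact_force: [0.7, -0.7, 1.7]
opening: 0.0471
grip_force: 10.0
```

```bash
python3 -m jog '[[[-0.3,0,0,-0.015,0],[-0.3,0,0,-0.05,0],[-0.3,0,0,-0.09,0],[-0.3,0,0,-0.13,0],[-0.3,0,0,-0.165,0]]]' 10;python3 -m jog '[[[-0.3,0.015,0.03,-0.03,0.1],[-0.3,0.03,0.06,-0.06,0.2],[-0.3,0.045,0.09,-0.09,0.3],[-0.3,0.06,0.12,-0.1,0.4],[-0.3,0.075,0.15,-0.1,0.5]]]' 10 >/dev/null;python3 -m jog '[[[-0.3,0.03,0,0,0.1],[-0.3,0.06,0,0,0.2],[-0.3,0.09,0,0,0.3],[-0.3,0.12,0,0,0.4],[-0.3,0.15,0,0,0.42]]]' 10; python3 go.py .504 .173 .29 93.4
```

```text
time: 18.85
tool_pos: [0.4599, -0.3822, 0.1887]
tool_rot: [3.142, 0.0, 2.547]
contact_force: [0.8, -1.4, -1.5]
opening: 0.0473
grip_force: 10.0
time: 19.68
tool_pos: [0.412, -0.0813, 0.2862]
tool_rot: [-3.141, -0.001, 1.622]
contact_force: [0.1, 0.7, -0.7]
opening: 0.0473
grip_force: 10.0
shift [ 0.2494  0.1048 -0.0037] turn -0.009 | at [ 0.412  -0.0813  0.2862] 92.9 F [ 0.1  0.7 -0.7] t 19.68
```

```bash
python3 -m jog '[[[-0.3,0.035,0.015,0,0],[-0.3,0.07,0.03,0,0],[-0.3,0.105,0.044,0,0],[-0.3,0.14,0.059,0,0],[-0.3,0.17,0.07,0,0]]]' 10 >/dev/null;  python3 -m jog '[[[-0.3,0.03,0.012,0,0],[-0.3,0.05,0.022,0,0],[-0.3,0.065,0.028,0,0],[-0.3,0.07,0.03,0,0],[-0.3,0.07,0.03,0,0]]]' 10 >/dev/null;python3 -m jog '[[[-0.3,0,0,0,0],[-0.3,0,0,0,0]]]' 10 >/dev/null;python3 go.py .5038 .1733 .1937 93.4
```

```text
shift [0.0116 0.0052 0.0929] turn -0.004 | at [0.4993 0.1614 0.2866] 93.2 F [-0.8  0.6 -1.2] t 20.68
```

```bash
python3 -m jog '[[[-0.3,0.006,0.003,0.012,-0.004],[-0.3,0.0115,0.005,0.026,-0.004],[-0.3,0.0115,0.005,0.042,-0.004],[-0.3,0.0115,0.005,0.058,-0.004],[-0.3,0.0115,0.005,0.07,-0.004]]]' 10 >/dev/null;python3 -m jog '[[[-0.3,0,0,0,0],[-0.3,0,0,0,0]]]' 10 >/dev/null;python3 go.py .5038 .1733 .1937 93.4
```

```text
shift [-0.      0.0001  0.023 ] turn -0.001 | at [0.5037 0.1733 0.2167] 93.4 F [-0.2  0.9 -0.7] t 21.27
```

```bash
python3 -m jog '[[[-0.3,0,0,0.006,0],[-0.3,0,0,0.011,0],[-0.3,0,0,0.015,0],[-0.3,0,0,0.018,0],[-0.3,0,0,0.02,0]]]' 10 >/dev/null;python3 -m jog '[[[-0.3,0,0,0.001,0],[-0.3,0,0,0.002,0],[-0.3,0,0,0.002,0],[-0.3,0,0,0.002,0]]]' 10;python3 go.py .5038 .1733 .1937 93.4
```

```text
time: 22.02
tool_pos: [0.504, 0.1743, 0.1947]
tool_rot: [3.141, -0.0, 1.631]
contact_force: [-0.3, -0.6, -0.0]
opening: 0.0469
grip_force: 10.0
shift [-0.001  -0.0002  0.001 ] turn 0.001 | at [0.504  0.1743 0.1947] 93.4 F [-0.3 -0.6 -0. ] t 22.02
```

```bash
python3 -m jog '[[[-0.3,0,0,0.0007,0],[-0.3,0,0,0.0013,0],[-0.3,0,0,0.0013,0],[-0.3,0,0,0.0013,0],[-0.3,0,0,0.0013,0]]]' 10;python3 go.py .5038 .1733 .1937 93.4
```

```text
time: 22.43
tool_pos: [0.5041, 0.1742, 0.1937]
tool_rot: [3.141, -0.0, 1.631]
contact_force: [-1.3, 0.1, 4.3]
opening: 0.0473
grip_force: 10.0
shift [-0.0009 -0.0004  0.    ] turn 0.001 | at [0.5041 0.1742 0.1937] 93.4 F [-1.3  0.1  4.3] t 22.43
```

Contact is about 4 N at the expected height. Release, retreat and check.

```bash
python3 -m jog '[[[0.05,0,0,0,0],[0.1,0,0,0,0],[0.2,0,0,0,0],[0.3,0,0,0,0],[0.3,0,0,0,0]]]' 10;python3 -m jog '[[[0.3,0,0,0,0],[0.3,0,0,-0.005,0],[0.3,0,0,-0.02,0],[0.3,0,0,-0.05,0],[0.3,0,0,-0.085,0]]]' 10 >/dev/null
python3 -m jog '[[[0.3,-0.03,0.02,-0.02,0],[0.3,-0.06,0.04,-0.03,0],[0.3,-0.08,0.05,-0.03,0],[0.3,-0.08,0.05,-0.03,0],[0.3,-0.08,0.05,-0.03,0]]]' >/dev/null; python3 -m jog '[[[0.3,0,0,0,0],[0.3,0,0,0,0]]]'
python3 - <<'E'
from wb import *
im,o=snap('wrist','w6.png')
for d in([.609,.1795,.199],[.5038,.1733,.199]):
    p=proj('wrist',[d],o)[0];print(p)
    for t in(105,120,140): wb(im,o,tuple(map(float,p)),.199,t)
E
```

```text
time: 22.85
tool_pos: [0.5039, 0.1743, 0.193]
tool_rot: [-3.141, -0.0, 1.631]
contact_force: [-0.3, 0.5, 0.7]
opening: 0.0592
grip_force: 0.0
time: 23.85
tool_pos: [0.558, 0.0983, 0.3082]
tool_rot: [-3.141, -0.0, 1.632]
contact_force: [0.4, 0.5, -0.4]
opening: 0.0594
grip_force: 0.0
[350.38249049 119.68706775]
[220.9384025  119.45005231]
```

View pics/w6.png

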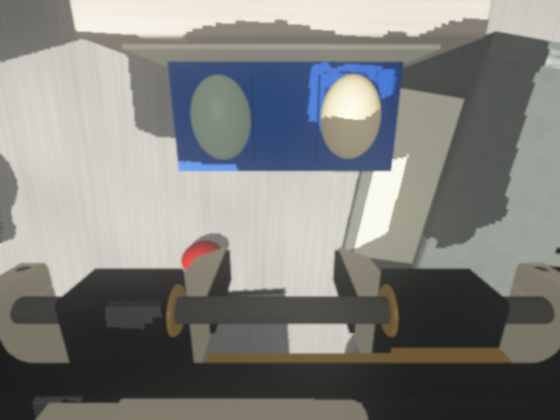

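Both eggs lie in their dimples, blue-green at (221,117) and cream at (351,116). Each is within about 3 px of its predicted point, square to the door, and the door is wide open.

```bash
python3 -c "
from cell import robot
print(robot.hand_in())"
```

```text
the job is handed in; nothing more can be done
None
```

I opened the door to about 82° (1.43 rad), set one duck egg in each dimple, lengthwise and released, and handed the job in at about 24 s; the hand-in returned no verdict, but the last picture showed both eggs within about 3 mm of their dimple points.

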